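# Pile the drying-rack feet, turn about

## Robot

A 6-joint arm with a two-finger parallel gripper is mounted at the origin on the work surface. World frame = base frame: x ahead of the robot, y to its left, z up, the work surface at z = 0. Lengths are in mm, angles in rad, forces in N, time in s.
With the tool pointing down it reaches from about 350 to 975 mm from the base axis. Payload 7.1 kg.
Tool frame: the origin (TCP) lies between the finger pads; the fingertips stand 19 mm ahead of it and the grasp point (between the pads) is the TCP (ctrl.finger_overhang is the distance from the TCP to the fingertips, in mm); z points along the fingers, y is the line along which they close (so a half turn about z gives the same grasp; the last joint's range is limited). The gripper opens to 88 mm and grips with 3 to 60 N. Pads are 20 mm wide; open, the fingers measure 115 mm over their backs; the gripper's body (75 mm by 178 mm) begins 61 mm behind the grasp point.
Start: joints at [-1.178, 0.423, 1.63, -0, 1.089, -0.019], TCP at [250.178, -572.727, 241.675] pointing down, gripper open.
Joint ranges: [-3, 3], [-0.9, 2.11], [0.09, 2.58], [-1.31, 4.45], [0.11, 2.69], [-2.54, 2.54]. Speed limits (rad/s): [2.39, 2.39, 3.01, 3.14, 3.14, 3.14].

## Interface

Orientations are given as a rotation vector (axis times angle).
In Python, from workcell import ctrl gives the robot as it stands. The module is installed in compiled form; this text tells all that it offers.
- The arm moves only by the tool arm_command, never from a script. Its argument "rows" is one flat list of numbers, 7 for each row, row after row: the turn, a rotation vector about the tool's x, y, z scaled (see below), then the shift along the tool's x, y, z scaled (see below), then the opening, from -1 (shut) to 1 (fully open). A call has 1 to 5 rows; each row is the pose to reach, as a shift and turn from the pose commanded when the call began, along the tool's axes at that moment, turning the shorter way round; what a row does not reach only later rows make up. The controller multiplies each number of a shift by 80 mm and each number of a turn by 180 degrees. A row lasts 1/10 s, in which the tool goes at most 50 mm and 8.59 degrees, less where a joint would pass 70% of its speed; a pose out of reach is approached as far as the arm can. A call with a number of a shift or a turn outside -1 to 1 is refused whole. A call with a gripper value outside its range is refused whole. The fingers move at their own pace and stop on an object; the grip force is fixed at half the most. Time passes only in rows, so rows that repeat a pose let the fingers close. It gives the time, the measured TCP pose, the force, the opening and the grip force at its end, in the units of the state.
- ctrl.get_obs(): the state, without advancing time (a new reading comes with each control period).
- ctrl.get_image(name): name is "scene" or "top"; returns (picture, depth): 384x512x3 uint8, red, green, blue; 384x512 float32, mm along the optical axis (not along the pixel's ray), 0 where there is no reading.
- ctrl.camera_params(name): a dict with "camera_matrix" (3x3 intrinsics, pixels), "world_to_cam" (4x4, takes a point from world to camera coordinates). Camera axes: x right, y down, z forward; pixel columns grow to the right and rows downward; lengths in mm; the calibration is good to about 2 mm. A picture is of the moment at which its call begins. camera_params takes no time and is no camera call.
- ctrl.close_job(): hands the job in; it is judged then, once.
The state is a dict: "t": time; "qpos": joint angles; "qvel": joint speeds; "joint_torque": joint torques, N m; "ee_pos": TCP position; "orientation": TCP orientation; "ft_force": force on the tool from outside, world axes, zero at the start; "moment": the same for the moment, N m; "width": finger opening in mm; "grasp_force": force on a finger pad.
Only numpy, scipy, OpenCV 4.12 (cv2) and the standard library are available. Lean on these libraries where they do the work, as an engineer would, in place of code of your own. Each camera call takes 0.05 s, during which the arm holds its last target. There are 200 camera calls.

## Task

Pile the two loose L-shaped wooden rack feet on the one that lies on the round grey felt mat, which stays where it is, each base down and turned end for end from the one below: its plain end sits on the flat just clear of the upstand below (a finger's width, about 15 mm) and its own upstand is at the other end, so the pile of three lies level and in line. Either loose foot may go first; do not knock over the glass jar, and leave the T-shaped foot and the plain spacer out of it.

Things in the scene. Friction and masses are not known exactly. Their poses are not given: they have to be found in the camera images.
- foot_a: Bottom foot: bare-wood L, loose, base down on a fixed round grey felt mat (190 mm across, 6 mm thick). Flat base 140 x 52 x 18 mm, with a 20 mm thick, full-width upstand across one end, 36 mm tall from the underside. Origin: centre of the base's underside; x along the base towards the upstand (which fills x 50 to 70 mm; plain end at x -70), z up.
- foot_b: Loose foot, same shape, size and axes as foot_a, about 0.1 kg, base down on the bare bench; grip across its 52 mm width near the middle. Piled with a 15 mm gap to the upstand, a foot points opposite to the one below, its origin at x -35, z +18 mm in that one's frame; so the top foot is straight over foot_a and also rests on foot_a's upstand.
- foot_c: The other loose foot, same as foot_b, on the bare bench. Not to be used: a T-shaped foot (same base, upstand across the middle) and a plain spacer (same base, no upstand), both lying farther from the robot.
- jar: Empty open glass jar, loose, 68 mm across, 72 mm tall, upright on the bench on the robot's side of the feet; a dark jar lid 74 mm across lies there too. Origin: centre of its underside, z up.
Mind the look-alikes: they are no part of the job. Leave any black or turquoise look-alike of the foot_c alone. What is shaped like the foot_b but blue is not meant.

How it is judged:
By the outcome, as a careful person would: the job done as asked, in the order asked, and still so for the second after the job is handed in, with the robot touching nothing.
It also fails if it takes over 58 s, if anything falls off the work surface, if the arm or the gripper's body presses on something with over 40 N, if the wrist force passes 120 N, or if a joint passes its speed limit or range.

## Working session

There is one attempt and no reset: what is moved stays moved. The work goes in short steps, Python scripts to look and compute and a tool call to move; the robot and the scene stay as the last step left them, time stands still between calls to the robot, and variables do not carry over. Pictures are saved under pics/ and viewed, at most 10 in all, crops included, and the job is handed in when it is done.

Besides the shell and the picture viewer there is one more tool, called as a command line: name --argument value ..., lists and objects as JSON in quotes. arm_command: Moves the arm, as the interface text tells. Shifts and turns lie within -1 to 1; 1 stands for 80 mm of shift or 180 degrees of turn. Its arguments: {"type":"object","properties":{"rows":{"type":"array","items":{"type":"number"}}},"required":["rows"]}

```bash
mkdir -p pics; python3 - <<'E'
from workcell import ctrl
import cv2, numpy as np
for n in("top","scene"):
    im,d=ctrl.get_image(n); np.savez(f"{n}0.npz",im=im,d=d)
    cv2.imwrite(f"pics/{n}0.png",im[:,:,::-1])
    p=ctrl.camera_params(n);print(n,p["camera_matrix"].round(1).tolist(),p["world_to_cam"].round(3).tolist())
o=ctrl.get_obs();print({k:np.round(v,3).tolist() for k,v in o.items()}, ctrl.finger_overhang)
E
```

```text
top [[368.8, 0.0, 248.1], [0.0, 368.8, 189.8], [0.0, 0.0, 1.0]] [[-0.027, -0.999, -0.031, 22.059], [-0.992, 0.031, -0.121, 495.743], [0.122, 0.028, -0.992, 972.903], [0.0, 0.0, 0.0, 1.0]]
scene [[463.9, 0.0, 256.7], [0.0, 463.9, 192.4], [0.0, 0.0, 1.0]] [[-0.137, 0.99, -0.02, 78.13], [0.67, 0.078, -0.739, -295.168], [-0.73, -0.114, -0.674, 1624.958], [0.0, 0.0, 0.0, 1.0]]
{'t': 0.1, 'qpos': [-1.178, 0.424, 1.631, 0.0, 1.089, -0.019], 'qvel': [0.0, -0.001, -0.002, -0.001, 0.001, -0.001], 'joint_torque': [-0.0, -54.562, -27.433, 0.064, 0.019, 0.0], 'ee_pos': [249.998, -572.328, 241.024], 'orientation': [-3.074, -0.642, 0.0], 'ft_force': [0.815, 0.293, 0.242], 'moment': [0.021, -0.026, 0.057], 'grasp_force': 0.0, 'width': 87.754} 19.0
```

View pics/top0.png

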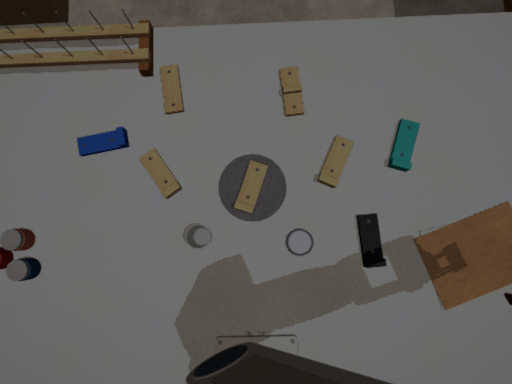

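View pics/scene0.png

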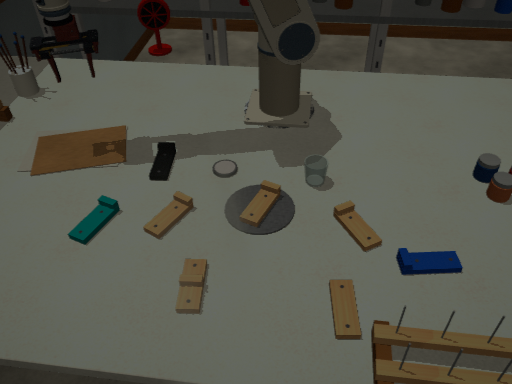

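The top view shows foot_a on the mat at (252,187). The loose L feet are at (160,173) and (336,161), and all three upstands are at the robot-side (lower) end. The jar is at (199,236), and the T foot and spacer are farther away. Next I'll measure the three feet and the jar.

```bash
cat > h.py <<'E'
import cv2, numpy as np
from workcell import ctrl
def cloud(n,im,d):
    p=ctrl.camera_params(n);K=p["camera_matrix"];T=np.linalg.inv(p["world_to_cam"])
    v,u=np.mgrid[:d.shape[0],:d.shape[1]]
    c=np.stack([(u-K[0,2])/K[0,0]*d,(v-K[1,2])/K[1,1]*d,d],-1)
    return c@T[:3,:3].T+T[:3,3]
def plane(n,mask,z):
    p=ctrl.camera_params(n);K=p["camera_matrix"];T=np.linalg.inv(p["world_to_cam"])
    v,u=np.nonzero(mask);r=np.stack([(u-K[0,2])/K[0,0],(v-K[1,2])/K[1,1],np.ones(len(u))],-1)@T[:3,:3].T
    return T[:3,3]+r*((z-T[2,3])/r[:,2])[:,None]
def wood(im):
    h=cv2.cvtColor(im,cv2.COLOR_RGB2HSV)
    return cv2.inRange(h,(8,70,70),(28,255,255))
def feet(n,im,d,seeds,zlo=9):
    W=cloud(n,im,d);m=wood(im);k,lab=cv2.connectedComponents(m)
    for s in seeds:
        y,x=s[1],s[0];l=lab[y-4:y+5,x-4:x+5];l=np.bincount(l[l>0]).argmax()
        P=W[(lab==l)&(d>0)];P=P[P[:,2]>zlo+s[2]]
        (c,sz,a)=cv2.minAreaRect(P[:,:2].astype(np.float32))
        lo=P[P[:,2]<27+s[2]];hi=P[P[:,2]>31+s[2]]
        q=P[:,:2]-P[:,:2].mean(0);ax=np.linalg.svd(q,full_matrices=False)[2][0]
        if len(hi) and ax@(hi[:,:2].mean(0)-lo[:,:2].mean(0))<0: ax=-ax
        b=cv2.boxPoints((c,sz,a));e=b[1]-b[0];f=b[2]-b[1];e=e if np.hypot(*e)>np.hypot(*f) else f
        e=e*np.sign(e@ax)
        print(n,s,"ctr",np.round(c,1),"sz",np.round(sz,1),"yaw rect",np.degrees(np.arctan2(e[1],e[0])).round(1),"pca",np.degrees(np.arctan2(ax[1],ax[0])).round(1),
         "zlo",np.median(lo[:,2]).round(1),"zhi",len(hi) and (np.median(hi[:,2]).round(1),hi[:,:2].mean(0).round(1)),len(P))
E
python3 - <<'E'
from h import *
S={"top":[(252,187,6),(160,173,0),(336,161,0)],"scene":[(262,206,6),(357,228,0),(167,216,0)]}
for n in S:
    z=np.load(n+"0.npz");feet(n,z["im"],z["d"],S[n])
z=np.load("top0.npz");W=cloud("top",z["im"],z["d"])
for nm,(u,v) in dict(jar=(199,236),lid=(300,242)).items():
    P=W[v-22:v+23,u-22:u+23].reshape(-1,3);P=P[(P[:,2]>5)&(P[:,2]<120)];print(nm,np.median(P,0).round(),P.min(0).round(),P.max(0).round(),len(P))
E
```

```text
top (252, 187, 6) ctr [507.1  -1.1] sz [ 52.1 139.8] yaw rect 159.8 pca 159.7 zlo 24.9 zhi (np.float64(42.8), array([450.9,  19.3])) 951
top (160, 173, 0) ctr [553.2 252.6] sz [139.2  51.8] yaw rect -145.7 pca -146.1 zlo 18.7 zhi (np.float64(36.9), array([504.2, 219.1])) 853
top (336, 161, 0) ctr [ 571.3 -235.3] sz [ 50.9 137.8] yaw rect 154.6 pca 154.3 zlo 19.0 zhi (np.float64(36.9), array([ 518.1, -209.4])) 887
scene (262, 206, 6) ctr [516.2  -3. ] sz [ 55.1 123.4] yaw rect -20.5 pca -20.3 zlo 24.1 zhi 0 624
scene (357, 228, 0) ctr [556.6 256.5] sz [134.   54.4] yaw rect 34.2 pca 34.4 zlo 18.0 zhi 0 709
scene (167, 216, 0) ctr [ 581.5 -238.4] sz [ 53.3 124.3] yaw rect -26.1 pca -25.6 zlo 17.9 zhi 0 657
jar [375. 147.  34.] [315.  89.   5.] [437. 209.  77.] 509
lid [ 353. -128.   11.] [ 291. -191.    5.] [410. -72.  16.] 611
```

```bash
cat > plan.py <<'E'
import numpy as np
# pose: x,y,z,yaw of tool x (deg), tool straight down
def plan(p,wps):
    p=np.array(p,float)
    for w in wps:
        w=np.array(w,float);d=w-p
        n=int(max(1,np.ceil(np.hypot(d[0],d[1])/79),np.ceil(abs(d[2])/79),np.ceil(abs(d[3])/40)))
        for i in range(n):
            g=(w-p)/(n-i);a=np.radians(p[3])
            X=np.array([np.cos(a),np.sin(a)]);Y=np.array([X[1],-X[0]])
            r=np.round([-g[3]/180,g[:2]@X/80,g[:2]@Y/80,-g[2]/80],3)
            p[:2]+=80*(r[1]*X+r[2]*Y);p[2]-=80*r[3];p[3]-=180*r[0]
            print("turn z",r[0],"shift",r[1:].tolist(),"->",p.round(1).tolist())
    return p
E
python3 - <<'E'
from plan import *
plan((250.2,-572.7,241.7,23.6),[(571.3,-235.3,110,-25.6),(571.3,-235.3,45,-25.6)])
E
```

```text
turn z 0.046 shift [0.894, -0.376, 0.274] -> [303.7, -516.5, 219.8, 15.3]
turn z 0.045 shift [0.831, -0.501, 0.274] -> [357.2, -460.3, 197.9, 7.2]
turn z 0.046 shift [0.752, -0.613, 0.275] -> [410.7, -404.1, 175.9, -1.1]
turn z 0.045 shift [0.656, -0.715, 0.274] -> [464.3, -347.9, 153.9, -9.2]
turn z 0.046 shift [0.548, -0.801, 0.275] -> [517.8, -291.6, 131.9, -17.4]
turn z 0.045 shift [0.428, -0.872, 0.274] -> [571.3, -235.3, 110.0, -25.5]
turn z 0.0 shift [-0.0, 0.0, 0.813] -> [571.3, -235.3, 45.0, -25.5]
```

arm_command --rows '[0, 0, 0.046, 0.894, -0.376, 0.274, 1, 0, 0, 0.046, 0.894, -0.376, 0.274, 1]'

```text
t: 0.3
ee_pos: [304.0, -515.0, 218.7]
orientation: [-3.113, -0.41, 0.0]
ft_force: [-0.7, 0.2, -0.8]
width: 87.6
grasp_force: 0.0
```

arm_command --rows '[0, 0, 0.045, 0.831, -0.501, 0.274, 1, 0, 0, 0.045, 0.831, -0.501, 0.274, 1, 0, 0, 0.045, 0.831, -0.501, 0.274, 1]'

```text
t: 0.6
ee_pos: [358.6, -457.0, 196.2]
orientation: [-3.132, -0.203, 0.002]
ft_force: [-0.2, -1.5, -0.3]
width: 88.1
grasp_force: 0.0
```

arm_command --rows '[0, 0, 0.046, 0.752, -0.613, 0.275, 1, 0, 0, 0.046, 0.752, -0.613, 0.275, 1, 0, 0, 0.046, 0.752, -0.613, 0.275, 1]'

```text
t: 0.9
ee_pos: [411.6, -402.1, 174.8]
orientation: [-3.14, 0.025, 0.002]
ft_force: [0.1, -0.4, 0.7]
width: 87.8
grasp_force: 0.0
```

arm_command --rows '[0, 0, 0.045, 0.656, -0.715, 0.274, 1, 0, 0, 0.045, 0.656, -0.715, 0.274, 1, 0, 0, 0.045, 0.656, -0.715, 0.274, 1]'

```text
t: 1.2
ee_pos: [465.1, -346.7, 153.2]
orientation: [-3.131, 0.246, 0.001]
ft_force: [-0.4, -0.4, -0.1]
width: 87.9
grasp_force: 0.0
```

arm_command --rows '[0, 0, 0.046, 0.548, -0.801, 0.275, 1, 0, 0, 0.046, 0.548, -0.801, 0.275, 1, 0, 0, 0.046, 0.548, -0.801, 0.275, 1]'

```text
t: 1.5
ee_pos: [518.7, -291.0, 131.3]
orientation: [-3.106, 0.472, 0.001]
ft_force: [-0.2, -0.2, 0.4]
width: 87.4
grasp_force: 0.0
```

arm_command --rows '[0, 0, 0.045, 0.428, -0.872, 0.274, 1, 0, 0, 0.045, 0.428, -0.872, 0.274, 1, 0, 0, 0.045, 0.428, -0.872, 0.274, 1, 0, 0, 0.045, 0.428, -0.872, 0.274, 1, 0, 0, 0.045, 0.428, -0.872, 0.274, 1]'

```text
t: 2.0
ee_pos: [570.4, -237.2, 110.6]
orientation: [3.063, -0.696, 0.0]
ft_force: [0.0, -1.0, -0.0]
width: 87.9
grasp_force: 0.0
```

arm_command --rows '[0, 0, 0, 0, 0, 0.813, 1, 0, 0, 0, 0, 0, 0.813, 1, 0, 0, 0, 0, 0, 0.813, 1, 0, 0, 0, 0, 0, 0.813, 1]'

```text
t: 2.4
ee_pos: [571.2, -236.1, 45.6]
orientation: [3.064, -0.696, -0.0]
ft_force: [0.2, 0.2, -0.4]
width: 87.9
grasp_force: 0.0
```

```bash
python3 - <<'E'
from workcell import ctrl
import numpy as np
from h import *
for i in range(4):
    im,d=ctrl.get_image("top");o=ctrl.get_obs();print(o["t"],np.round(o["ee_pos"],2),np.round(o["orientation"],4))
c=cv2.resize(im[100:240,270:410],None,fx=4,fy=4,interpolation=cv2.INTER_NEAREST);cv2.imwrite("pics/g1.png",c[:,:,::-1])
E
```

```text
2.45 [ 571.86 -236.15   46.24] [ 3.0634e+00 -6.9520e-01  2.2000e-03]
2.5 [ 572.18 -236.06   46.54] [ 3.0633 -0.6949  0.0034]
2.55 [ 572.26 -235.91   46.59] [ 3.0634 -0.6945  0.0037]
2.6 [ 572.21 -235.82   46.48] [ 3.0634 -0.6945  0.0036]
```

View pics/g1.png

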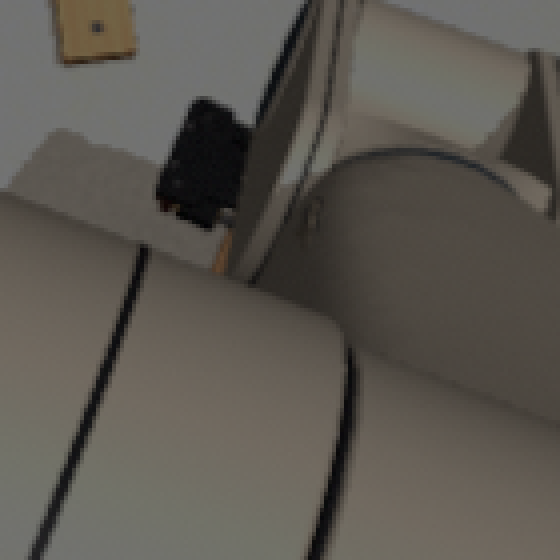

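The arm hides the foot in the crop, but the reading agrees with the target to about 1 mm. I'll lower and grip.

arm_command --rows '[0, 0, 0, 0, 0, 0.15, 1, 0, 0, 0, 0, 0, 0.294, 1, 0, 0, 0, 0, 0, 0.294, 1, 0, 0, 0, 0, 0, 0.294, 1]'

```text
t: 3.0
ee_pos: [570.9, -235.0, 20.7]
orientation: [-3.064, 0.694, 0.002]
ft_force: [-0.4, -0.3, -0.4]
width: 88.0
grasp_force: 0.0
```

arm_command --rows '[0, 0, 0, 0, 0, 0, -1, 0, 0, 0, 0, 0, 0, -1, 0, 0, 0, 0, 0, 0, -1, 0, 0, 0, 0, 0, 0, -1, 0, 0, 0, 0, 0, 0, -1]'

```text
t: 3.5
ee_pos: [571.4, -235.3, 21.5]
orientation: [-3.064, 0.695, -0.0]
ft_force: [-0.7, -0.3, 0.2]
width: 51.8
grasp_force: 30.0
```

```bash
python3 - <<'E'
from plan import *
# after lift at 110
plan((571.3,-235.3,21.5,-25.5),[(571.3,-235.3,95,-25.5),(540,-13.2,95,159.7),(540,-13.2,54,159.7)])
E
```

```text
turn z -0.0 shift [0.0, 0.0, -0.919] -> [571.3, -235.3, 95.0, -25.5]
turn z -0.206 shift [-0.31, -0.467, 0.0] -> [565.0, -190.9, 95.0, 11.6]
turn z -0.206 shift [0.035, -0.56, 0.0] -> [558.7, -146.5, 95.0, 48.7]
turn z -0.206 shift [0.365, -0.425, 0.0] -> [552.5, -102.1, 95.0, 85.7]
turn z -0.205 shift [0.548, -0.119, 0.0] -> [546.3, -57.6, 95.0, 122.6]
turn z -0.206 shift [0.51, 0.234, 0.0] -> [540.0, -13.2, 95.0, 159.7]
turn z 0.0 shift [0.0, -0.0, 0.513] -> [540.0, -13.2, 54.0, 159.7]
```

Gripped at 51.8 mm. Next I'll lift, carry and turn.

arm_command --rows '[0, 0, 0, 0, 0, -0.3, -1, 0, 0, 0, 0, 0, -0.6, -1, 0, 0, 0, 0, 0, -0.919, -1]'

```text
t: 3.8
ee_pos: [570.8, -235.1, 95.2]
orientation: [-3.064, 0.695, 0.002]
ft_force: [0.8, -0.8, -0.9]
width: 51.5
grasp_force: 30.0
```

arm_command --rows '[0, 0, -0.206, -0.31, -0.467, 0, -1, 0, 0, -0.206, -0.31, -0.467, 0, -1, 0, 0, -0.206, -0.31, -0.467, 0, -1, 0, 0, -0.206, -0.31, -0.467, 0, -1, 0, 0, -0.206, -0.31, -0.467, 0, -1]'

```text
t: 4.3
ee_pos: [564.9, -190.7, 94.9]
orientation: [-3.125, -0.324, 0.0]
ft_force: [-0.0, 0.1, -0.9]
width: 51.6
grasp_force: 30.0
```

arm_command --rows '[0, 0, -0.206, 0.035, -0.56, 0, -1, 0, 0, -0.206, 0.035, -0.56, 0, -1, 0, 0, -0.206, 0.035, -0.56, 0, -1, 0, 0, -0.206, 0.035, -0.56, 0, -1, 0, 0, -0.206, 0.035, -0.56, 0, -1]'

```text
t: 4.8
ee_pos: [558.6, -146.2, 94.9]
orientation: [-2.859, -1.301, 0.0]
ft_force: [-0.4, -0.3, -1.0]
width: 51.5
grasp_force: 30.0
```

arm_command --rows '[0, 0, -0.206, 0.365, -0.425, 0, -1, 0, 0, -0.206, 0.365, -0.425, 0, -1, 0, 0, -0.206, 0.365, -0.425, 0, -1, 0, 0, -0.206, 0.365, -0.425, 0, -1, 0, 0, -0.206, 0.365, -0.425, 0, -1]'

```text
t: 5.3
ee_pos: [552.5, -101.9, 94.9]
orientation: [-2.298, -2.142, 0.0]
ft_force: [-0.4, -0.5, -1.6]
width: 51.8
grasp_force: 30.0
```

arm_command --rows '[0, 0, -0.205, 0.548, -0.119, 0, -1, 0, 0, -0.205, 0.548, -0.119, 0, -1, 0, 0, -0.205, 0.548, -0.119, 0, -1, 0, 0, -0.205, 0.548, -0.119, 0, -1, 0, 0, -0.205, 0.548, -0.119, 0, -1]'

```text
t: 5.8
ee_pos: [546.3, -57.5, 94.9]
orientation: [-1.502, -2.759, 0.0]
ft_force: [-0.0, 0.4, -1.4]
width: 52.1
grasp_force: 30.0
```

arm_command --rows '[0, 0, -0.206, 0.51, 0.234, 0, -1, 0, 0, -0.206, 0.51, 0.234, 0, -1, 0, 0, -0.206, 0.51, 0.234, 0, -1, 0, 0, -0.206, 0.51, 0.234, 0, -1, 0, 0, -0.206, 0.51, 0.234, 0, -1]'

```text
t: 6.3
ee_pos: [540.0, -13.0, 94.9]
orientation: [-0.546, -3.093, 0.0]
ft_force: [0.2, 0.4, -1.3]
width: 51.6
grasp_force: 30.0
```

```bash
python3 - <<'E'
from workcell import ctrl
from h import *
for i in range(3): im,d=ctrl.get_image("scene")
o=ctrl.get_obs();print(o["t"],np.round(o["ee_pos"],2),np.round(o["orientation"],4),o["width"])
np.savez("s1.npz",im=im,d=d)
c=cv2.resize(im[120:290,170:370],None,fx=4,fy=3.5);cv2.imwrite("pics/g2.png",c[:,:,::-1])
E
```

```text
6.45 [540.12 -13.15  94.91] [-0.5562 -3.0917  0.    ] 51.79320892354659
```

View pics/g2.png

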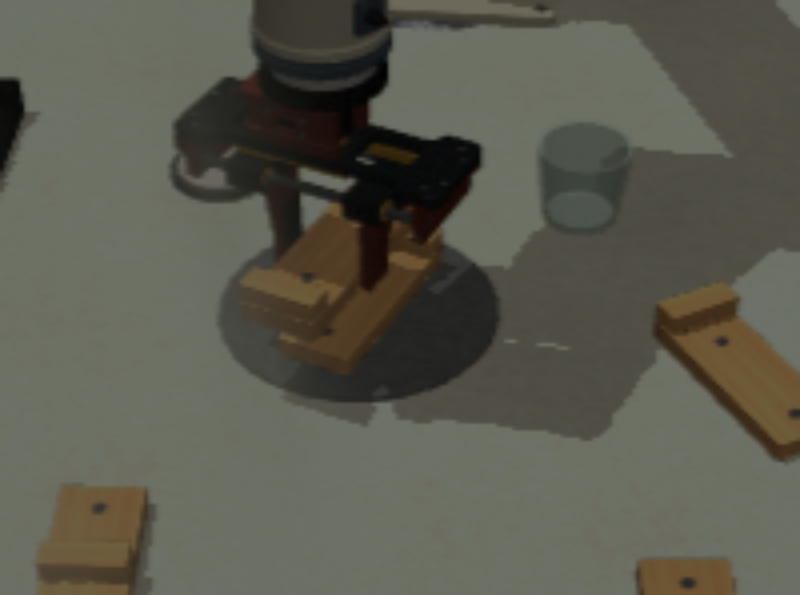

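Viewed: foot_b is held level over foot_a with its upstand at the far end, near (285,290) in the crop. The jar is clear. I'll check the held foot's along-axis position from the depth.

```bash
python3 - <<'E'
from h import *
z=np.load("s1.npz");W=cloud("scene",z["im"],z["d"]);m=wood(z["im"])>0
P=W[m&(z["d"]>0)]
a=np.radians(-20.3);X=np.array([np.cos(a),np.sin(a)]);Y=np.array([-X[1],X[0]])
def rep(nm,o,lo,hi):
    q=P[:,:2]-o;s=(np.hypot(*q.T)<110)&(P[:,2]>lo)&(P[:,2]<hi)
    u,v=q[s]@X,q[s]@Y;print(nm,s.sum(),np.percentile(u,[1,50,99]).round(1),np.percentile(v,[1,50,99]).round(1),np.median(P[s][:,2]).round(1))
rep("upstand top",(540,-13.2),106,125)
rep("upstand face",(540,-13.2),94,105)
rep("base face",(540,-13.2),75,87)
rep("foot_a end face",(507,-1.1),10,20)
rep("foot_a top",(507,-1.1),21,28)
E
```

```text
upstand top 129 [51.3 61.6 72.6] [-25.9  -1.4  25.1] 109.2
upstand face 52 [-14.6  70.   72.4] [-23.8  -6.1  24.7] 99.5
base face 23 [38.  70.5 72.9] [-22.4 -13.   24.9] 80.2
foot_a end face 8 [-46.2  68.1  70. ] [-21.7 -15.9  25.9] 16.9
foot_a top 314 [-50.9  19.3  70. ] [-20.5  14.4  27.3] 24.2
```

arm_command --rows '[0, 0, 0, 0.019, 0.019, 0.3, -1, 0, 0, 0, 0.019, 0.019, 0.5, -1, 0, 0, 0, 0.019, 0.019, 0.57, -1, 0, 0, 0, 0.019, 0.019, 0.61, -1, 0, 0, 0, 0.019, 0.019, 0.615, -1]'

```text
t: 6.95
ee_pos: [539.6, -11.3, 45.9]
orientation: [0.555, 3.092, 0.0]
ft_force: [0.8, 0.3, -1.6]
width: 51.6
grasp_force: 30.0
```

arm_command --rows '[0, 0, 0, 0, 0, 0, -1, 0, 0, 0, 0, 0, 0, -1]'

```text
t: 7.15
ee_pos: [539.8, -11.3, 46.4]
orientation: [0.554, 3.091, 0.0]
ft_force: [0.6, -0.1, 0.0]
width: 51.4
grasp_force: 30.0
```

arm_command --rows '[0, 0, 0, 0, 0, 0.008, -1, 0, 0, 0, 0, 0, 0.008, 1, 0, 0, 0, 0, 0, 0.008, 1, 0, 0, 0, 0, 0, 0.008, 1, 0, 0, 0, 0, 0, 0.008, 1]'

```text
t: 7.65
ee_pos: [539.5, -11.2, 45.2]
orientation: [0.554, 3.092, 0.0]
ft_force: [0.1, 0.0, -1.1]
width: 80.2
grasp_force: 0.0
```

```bash
python3 - <<'E'
from plan import *
plan((539.1,-11.3,45.2,159.7),[(539.1,-11.3,120,159.7),(553.2,252.6,100,214.1),(553.2,252.6,45,214.1),(553.2,252.6,21.5,214.1)])
E
```

```text
turn z -0.0 shift [0.0, 0.0, -0.935] -> [539.1, -11.3, 120.0, 159.7]
turn z -0.076 shift [0.245, 0.789, 0.063] -> [542.6, 54.7, 115.0, 173.4]
turn z -0.075 shift [0.051, 0.824, 0.062] -> [546.2, 120.7, 110.0, 186.9]
turn z -0.076 shift [-0.142, 0.813, 0.063] -> [549.6, 186.6, 105.0, 200.6]
turn z -0.075 shift [-0.331, 0.757, 0.062] -> [553.2, 252.6, 100.0, 214.1]
turn z -0.0 shift [-0.0, -0.0, 0.688] -> [553.2, 252.6, 45.0, 214.1]
turn z -0.0 shift [-0.0, -0.0, 0.293] -> [553.2, 252.6, 21.5, 214.1]
```

arm_command --rows '[0, 0, 0, 0, 0, -0.1, 1, 0, 0, 0, 0, 0, -0.5, 1, 0, 0, 0, 0, 0, -0.935, 1]'

```text
t: 7.95
ee_pos: [538.5, -11.2, 120.3]
orientation: [-0.554, -3.09, 0.001]
ft_force: [0.1, -0.4, -0.1]
width: 87.8
grasp_force: 0.0
```

arm_command --rows '[0, 0, -0.076, 0.245, 0.789, 0.063, 1, 0, 0, -0.076, 0.245, 0.789, 0.063, 1, 0, 0, -0.076, 0.245, 0.789, 0.063, 1]'

```text
t: 8.25
ee_pos: [543.2, 56.5, 115.7]
orientation: [0.176, 3.136, 0.0]
ft_force: [0.9, 0.4, 0.0]
width: 87.8
grasp_force: 0.0
```

arm_command --rows '[0, 0, -0.075, 0.051, 0.824, 0.062, 1, 0, 0, -0.075, 0.051, 0.824, 0.062, 1, 0, 0, -0.075, 0.051, 0.824, 0.062, 1]'

```text
t: 8.55
ee_pos: [546.5, 121.8, 110.0]
orientation: [0.19, -3.136, 0.0]
ft_force: [-1.2, -0.5, 0.1]
width: 87.8
grasp_force: 0.0
```

arm_command --rows '[0, 0, -0.076, -0.142, 0.813, 0.063, 1, 0, 0, -0.076, -0.142, 0.813, 0.063, 1, 0, 0, -0.076, -0.142, 0.813, 0.063, 1]'

```text
t: 8.85
ee_pos: [550.1, 187.0, 104.9]
orientation: [-0.559, 3.091, -0.0]
ft_force: [0.0, -0.2, 0.6]
width: 87.8
grasp_force: 0.0
```

arm_command --rows '[0, 0, -0.075, -0.331, 0.757, 0.062, 1, 0, 0, -0.075, -0.331, 0.757, 0.062, 1, 0, 0, -0.075, -0.331, 0.757, 0.062, 1, 0, 0, -0.075, -0.331, 0.757, 0.062, 1]'

```text
t: 9.25
ee_pos: [553.3, 250.8, 99.8]
orientation: [0.911, -3.005, 0.001]
ft_force: [-0.2, -0.1, -0.7]
width: 88.2
grasp_force: 0.0
```

```bash
python3 - <<'E'
from h import *
im,d=ctrl.get_image("top");np.savez("t2.npz",im=im,d=d);o=ctrl.get_obs();print(o["t"],np.round(o["ee_pos"],2),np.round(o["orientation"],4))
W=cloud("top",im,d);m=wood(im)>0;P=W[m&(d>0)];P=P[np.hypot(P[:,0]-522,P[:,1]+6)<125]
for nm,lo,hi in(("top of b base",38,47),("b upstand",54,66),("a base",20,29)):
    Q=P[(P[:,2]>lo)&(P[:,2]<hi)]
    if len(Q)<10: print(nm,len(Q));continue
    r=cv2.minAreaRect(Q[:,:2].astype(np.float32));print(nm,len(Q),np.round(r[0],1),np.round(r[1],1),round(r[2],1),np.median(Q[:,2]).round(1))
c=cv2.resize(im[90:290,110:370],None,fx=3,fy=3);cv2.imwrite("pics/t2.png",c[:,:,::-1])
E
```

```text
9.3 [553.32 250.61  99.84] [ 9.1150e-01 -3.0053e+00  7.0000e-04]
top of b base 961 [514.8  -4.2] [ 52.1 156.1] 69.6 42.9
b upstand 130 [595.3 -33.8] [50.8 17.6] 70.5 61.0
a base 101 [468.6  13.2] [51.  14.1] 70.0 25.3
```

View pics/t2.png

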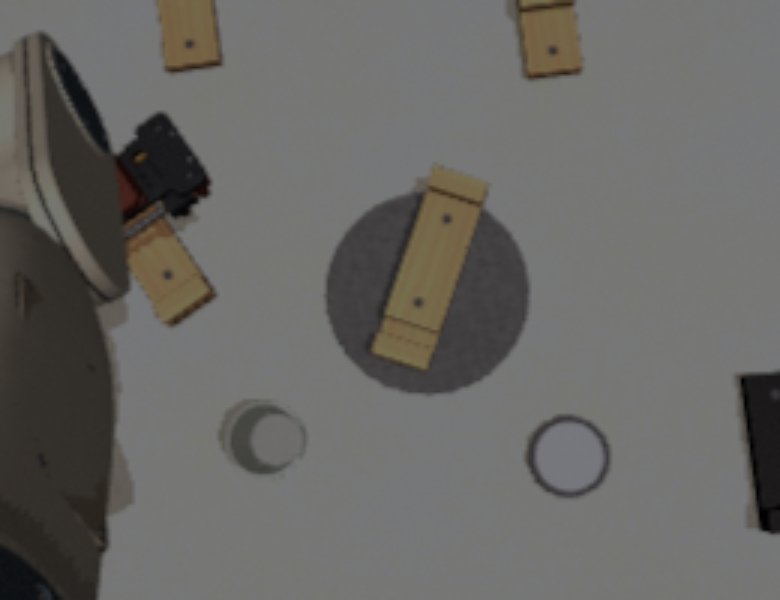

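Viewed: foot_b sits in line on foot_a. Its upstand is at the far end (458,185) and the gap shows at (408,338), measuring 14 mm. Next is foot_c.

arm_command --rows '[0, 0, 0, 0, 0, 0.3, 1, 0, 0, 0, 0, 0, 0.688, 1, 0, 0, 0, 0, 0, 0.688, 1, 0, 0, 0, 0, 0, 0.688, 1, 0, 0, 0, 0, 0, 0.688, 1]'

```text
t: 9.8
ee_pos: [554.4, 252.3, 46.2]
orientation: [-0.917, 3.003, 0.0]
ft_force: [-0.4, 0.0, 0.9]
width: 88.1
grasp_force: 0.0
```

arm_command --rows '[0, 0, 0, 0, 0, 0.15, 1, 0, 0, 0, 0, 0, 0.293, 1, 0, 0, 0, 0, 0, 0.293, 1, 0, 0, 0, 0, 0, 0.293, 1, 0, 0, 0, 0, 0, 0.293, 1]'

```text
t: 10.3
ee_pos: [553.6, 252.7, 21.5]
orientation: [-0.92, 3.004, 0.0]
ft_force: [0.9, 0.1, -0.5]
width: 87.9
grasp_force: 0.0
```

arm_command --rows '[0, 0, 0, 0, 0, 0, -1, 0, 0, 0, 0, 0, 0, -1, 0, 0, 0, 0, 0, 0, -1, 0, 0, 0, 0, 0, 0, -1, 0, 0, 0, 0, 0, 0, -1]'

```text
t: 10.8
ee_pos: [553.5, 252.7, 21.5]
orientation: [0.919, -3.004, -0.0]
ft_force: [-0.4, 0.8, 0.5]
width: 51.9
grasp_force: 30.0
```

```bash
python3 - <<'E'
from plan import *
plan((553.2,252.6,21.5,214.1),[(553.2,252.6,100,214.1),(506.6,-1,115,159.7)])
E
```

```text
turn z -0.0 shift [0.0, 0.0, -0.981] -> [553.2, 252.6, 100.0, 214.1]
turn z 0.076 shift [0.565, -0.575, -0.047] -> [541.6, 189.2, 103.7, 200.4]
turn z 0.075 shift [0.413, -0.692, -0.047] -> [529.9, 125.8, 107.5, 186.9]
turn z 0.076 shift [0.24, -0.769, -0.047] -> [518.3, 62.4, 111.3, 173.2]
turn z 0.075 shift [0.052, -0.804, -0.047] -> [506.6, -1.0, 115.0, 159.7]
```

arm_command --rows '[0, 0, 0, 0, 0, -0.3, -1, 0, 0, 0, 0, 0, -0.65, -1, 0, 0, 0, 0, 0, -0.981, -1]'

```text
t: 11.1
ee_pos: [553.2, 252.5, 100.4]
orientation: [0.919, -3.003, 0.0]
ft_force: [-0.3, 0.3, -0.7]
width: 51.5
grasp_force: 30.0
```

arm_command --rows '[0, 0, 0.025, 0.188, -0.192, -0.016, -1, 0, 0, 0.05, 0.377, -0.383, -0.031, -1, 0, 0, 0.076, 0.565, -0.575, -0.047, -1]'

```text
t: 11.4
ee_pos: [541.5, 188.6, 103.9]
orientation: [-0.551, 3.093, -0.0]
ft_force: [0.4, 0.4, -2.1]
width: 51.5
grasp_force: 30.0
```

arm_command --rows '[0, 0, 0.025, 0.138, -0.231, -0.016, -1, 0, 0, 0.05, 0.275, -0.461, -0.031, -1, 0, 0, 0.075, 0.413, -0.692, -0.047, -1]'

```text
t: 11.7
ee_pos: [529.7, 125.0, 107.4]
orientation: [0.183, -3.136, 0.0]
ft_force: [-0.1, -0.6, -0.7]
width: 51.9
grasp_force: 30.0
```

arm_command --rows '[0, 0, 0.025, 0.08, -0.256, -0.016, -1, 0, 0, 0.05, 0.16, -0.513, -0.031, -1, 0, 0, 0.076, 0.24, -0.769, -0.047, -1]'

```text
t: 12.0
ee_pos: [518.0, 61.6, 111.2]
orientation: [-0.192, -3.135, 0.0]
ft_force: [-1.0, 0.1, -1.5]
width: 51.9
grasp_force: 30.0
```

arm_command --rows '[0, 0, 0.025, 0.017, -0.268, -0.016, -1, 0, 0, 0.05, 0.035, -0.536, -0.031, -1, 0, 0, 0.075, 0.052, -0.804, -0.047, -1, 0, 0, 0.075, 0.052, -0.804, -0.047, -1, 0, 0, 0.075, 0.052, -0.804, -0.047, -1]'

```text
t: 12.5
ee_pos: [506.6, -1.0, 115.0]
orientation: [0.554, 3.092, 0.0]
ft_force: [0.2, 0.5, -2.0]
width: 51.9
grasp_force: 30.0
```

```bash
python3 - <<'E'
from h import *
for i in range(3): im,d=ctrl.get_image("scene")
o=ctrl.get_obs();print(o["t"],np.round(o["ee_pos"],2),np.round(o["orientation"],4),o["width"])
W=cloud("scene",im,d);P=W[(wood(im)>0)&(d>0)]
a=np.radians(-20.3);X=np.array([np.cos(a),np.sin(a)]);Y=np.array([-X[1],X[0]])
q=P[:,:2]-(507,-1)
for lo,hi in((13,22),(45,57),(58,68),(93,103),(106,116),(117,140)):
    s=(np.hypot(*q.T)<120)&(P[:,2]>lo)&(P[:,2]<hi)
    if s.sum()>5:print(lo,s.sum(),np.percentile(q[s]@X,[1,50,99]).round(1),np.percentile(q[s]@Y,[1,50,99]).round(1),np.median(P[s][:,2]).round(1))
c=cv2.resize(im[110:280,170:370],None,fx=4,fy=3.5);cv2.imwrite("pics/g3.png",c[:,:,::-1])
E
```

```text
12.65 [ 5.0677e+02 -1.9000e-01  1.1490e+02] [5.5170e-01 3.0927e+00 2.0000e-04] 51.86568005466059
45 64 [-35.2 103.9 106.7] [-21.7   0.2  25.9] 51.7
58 104 [ 85.8  95.7 106.5] [-22.7   0.8  26.2] 59.8
93 6 [68.9 71.5 73.3] [-23.8 -14.3   7.8] 98.0
106 533 [-45.7  26.1  72.5] [-25.1  -3.   25.2] 111.3
117 14 [-63.9 -55.3 -49.9] [-23.6 -19.6 -15.9] 130.1
```

View pics/g3.png

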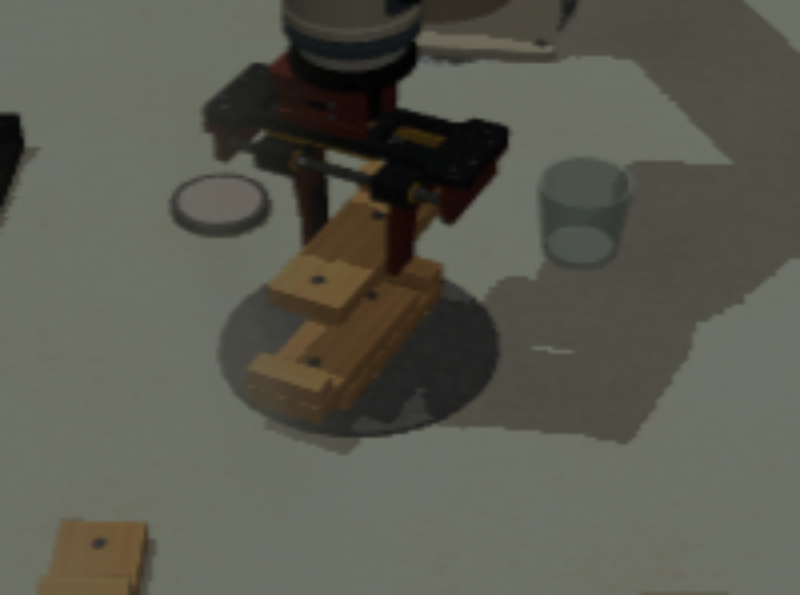

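Viewed: foot_c is held level over the pile with its plain end towards foot_b's upstand, at about (285,375), leaving a gap of about 14.5 mm. I'll lower it.

arm_command --rows '[0, 0, 0, 0, 0.012, 0.3, -1, 0, 0, 0, 0, 0.012, 0.52, -1, 0, 0, 0, 0, 0.012, 0.59, -1, 0, 0, 0, 0, 0.012, 0.625, -1, 0, 0, 0, 0, 0.012, 0.632, -1]'

```text
t: 13.15
ee_pos: [507.2, 0.3, 64.5]
orientation: [0.553, 3.092, 0.0]
ft_force: [-0.2, -0.5, -1.1]
width: 51.8
grasp_force: 30.0
```

arm_command --rows '[0, 0, 0, 0, 0, 0.006, -1, 0, 0, 0, 0, 0, 0.012, -1, 0, 0, 0, 0, 0, 0.012, -1]'

```text
t: 13.45
ee_pos: [507.2, -0.0, 63.9]
orientation: [0.554, 3.091, 0.0]
ft_force: [0.9, -0.1, -0.2]
width: 51.8
grasp_force: 30.0
```

arm_command --rows '[0, 0, 0, 0, 0, 0.004, -1, 0, 0, 0, 0, 0, 0.004, 1, 0, 0, 0, 0, 0, 0.004, 1, 0, 0, 0, 0, 0, 0.004, 1, 0, 0, 0, 0, 0, 0.004, 1]'

```text
t: 13.95
ee_pos: [507.0, -0.0, 63.1]
orientation: [0.554, 3.092, 0.0]
ft_force: [-0.2, 0.2, -0.2]
width: 80.3
grasp_force: 0.0
```

arm_command --rows '[0, 0, 0, 0, 0, 0, 1, 0, 0, 0, 0, 0, -0.1, 1, 0, 0, 0, 0, 0, -0.5, 1, 0, 0, 0, 0, 0, -1, 1]'

```text
t: 14.35
ee_pos: [505.7, 0.0, 143.2]
orientation: [-0.554, -3.089, 0.001]
ft_force: [0.2, 0.5, -0.7]
width: 87.7
grasp_force: 0.0
```

arm_command --rows '[0, 0, 0, 0, -1, -0.5, 1, 0, 0, 0, 0, -1, -0.5, 1, 0, 0, 0, 0, -1, -0.5, 1]'

```text
t: 14.65
ee_pos: [479.3, -77.7, 186.0]
orientation: [0.558, 3.087, -0.001]
ft_force: [-0.2, 0.2, 0.0]
width: 87.8
grasp_force: 0.0
```

arm_command --rows '[0, 0, 0, 0, -1, 0, 1, 0, 0, 0, 0, -1, 0, 1, 0, 0, 0, 0, -1, 0, 1]'

```text
t: 14.95
ee_pos: [450.5, -151.8, 183.2]
orientation: [-0.559, -3.091, 0.0]
ft_force: [0.1, 0.4, -0.4]
width: 87.6
grasp_force: 0.0
```

arm_command --rows '[0, 0, 0, 0, -1, 0, 1, 0, 0, 0, 0, -1, 0, 1, 0, 0, 0, 0, -1, 0, 1, 0, 0, 0, 0, -1, 0, 1]'

```text
t: 15.35
ee_pos: [423.7, -224.6, 183.0]
orientation: [-0.556, -3.092, -0.001]
ft_force: [0.0, -0.2, -0.4]
width: 87.7
grasp_force: 0.0
```

```bash
python3 - <<'E'
from h import *
im,d=ctrl.get_image("top");W=cloud("top",im,d);P=W[(wood(im)>0)&(d>0)];P=P[np.hypot(P[:,0]-522,P[:,1]+6)<125]
for nm,lo,hi in(("c base",55,67),("c upstand",72,86)):
    Q=P[(P[:,2]>lo)&(P[:,2]<hi)];r=cv2.minAreaRect(Q[:,:2].astype(np.float32));print(nm,len(Q),np.round(r[0],1),np.round(r[1],1),round(r[2],1),np.median(Q[:,2]).round(1))
a=np.radians(-20.3);X=np.array([np.cos(a),np.sin(a)]);u=(P[:,:2]-(507,-1))@X
h,_=np.histogram(u,np.arange(-80,125,5));print([(x,int(np.median(P[(u>=x)&(u<x+5),2]))) for x in range(-80,115,5) if ((u>=x)&(u<x+5)).sum()>3])
i2,_=ctrl.get_image("scene")
c=np.hstack([cv2.resize(k,None,fx=2.6,fy=2.6) for k in(im[110:270,180:330],i2[110:270,190:340])]);cv2.imwrite("pics/f.png",c[:,:,::-1])
E
```

```text
c base 993 [523.5  -8.4] [ 52.2 170.2] 69.8 61.0
c upstand 155 [453.1  18.3] [51.  19.6] 69.9 78.8
[(-70, 44), (-65, 79), (-60, 78), (-55, 78), (-50, 77), (-45, 60), (-40, 60), (-35, 60), (-30, 61), (-25, 61), (-20, 60), (-15, 60), (-10, 61), (-5, 60), (0, 61), (5, 61), (10, 60), (15, 60), (20, 60), (25, 61), (30, 60), (35, 61), (40, 60), (45, 60), (50, 60), (55, 60), (60, 61), (65, 61), (70, 59), (75, 42), (80, 42), (85, 60), (90, 61), (95, 60), (100, 60)]
```

View pics/f.png

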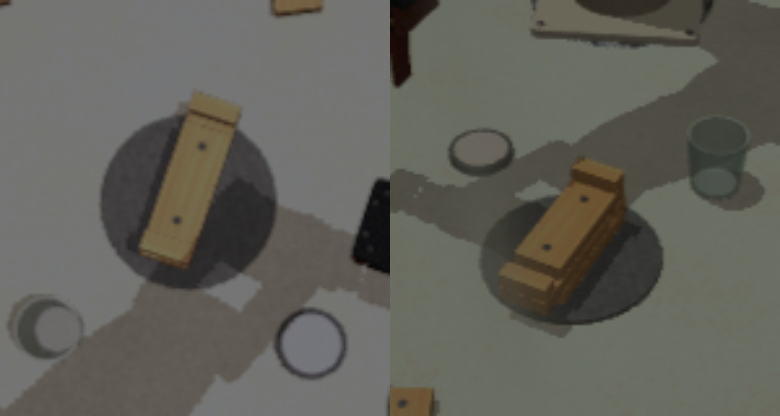

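Viewed: the three feet lie level and in line, with the ends alternating. In the left half the gap at the top of the pile is near (210,115), and the measured gaps are about 14 and 12 mm. The jar stands upright and the arm is clear, so I'm handing in.

```bash
python3 -c "
from workcell import ctrl
print(ctrl.close_job())"
```

```text
the job is handed in; nothing more can be done
None
```

The job is handed in: both loose L feet are piled on foot_a, turned end for end, level and in line, with measured gaps to the upstands of about 14 mm (middle foot) and 12 mm (top foot) against the 15 mm asked; the jar is upright and the T foot and spacer were left alone.

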